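# Sound a stone cup with the bridge depth gauge

## Robot

A 6-joint arm with a two-finger parallel gripper is mounted at the origin on a cart in front of the work surface, level with it; the furniture and walls round the work are solid. World frame = base frame: x ahead of the robot, y to its left, z up, the work surface at z = 0. Lengths are in m, angles in rad, forces in N, time in s.
With the tool pointing down it reaches from about 0.35 to 0.975 m from the base axis. Payload 4.9 kg.
Tool frame: the origin (TCP) lies midway between the tips of the shut fingers; the grasp point (between the pads) lies 19 mm behind it; z points along the fingers, y is the line along which they close (so a half turn about z gives the same grasp; the last joint's range is limited). The gripper opens to 85 mm and grips with 20 to 120 N. Pads are 22 mm wide; open, the fingers measure 114 mm over their backs; the gripper's body (76 mm by 85 mm) begins 54 mm behind the grasp point. The pads swing forward as they close: fully open they stand 13 mm farther back than shut.
Start: joints at [1.058, 0.053, 1.613, -0, 1.476, -0.119], TCP at [0.24, 0.577, 0.231] pointing down, gripper open.
Joint ranges: [-3.01, 3.01], [-1.01, 2.22], [0.06, 2.58], [-1.02, 4.17], [0.09, 2.62], [-3.14, 3.14]. Speed limits (rad/s): [2.57, 2.57, 3.14, 3.14, 3.14, 3.14].

## Interface

Orientations are given as a unit quaternion [w, x, y, z].
In Python, from plant import state, grab_frame, job_done, cut_out, place_of gives the robot as it stands.
- The arm moves only by the tool jog_arm, never from a script. Its argument "motion" is text: rows parted by semicolons, each of 7 numbers parted by spaces: the opening in per cent of the stroke, from 0 (shut) to 100 (fully open), then the shift along the tool's x, y, z as a fraction of full scale, then the turn, a rotation vector about the tool's x, y, z as a fraction of full scale. A call has exactly 5 rows; each row is the pose to reach, as a shift and turn from the pose commanded when the call began, along the tool's axes at that moment; what a row does not reach only later rows make up. Full scale, the value 1, is 50 cm for a shift and 1.5 rad for a turn. A row lasts 1/8 s, in which the tool goes at most 62.5 mm and 10.7 degrees, less where a joint would pass 70% of its speed; a pose out of reach is approached as far as the arm can. A call with a number of a shift or a turn outside -1 to 1 is refused whole. A call with a gripper value outside its range is refused whole. The fingers move at their own pace and stop on an object; the grip force is fixed at half the most. Time passes only in rows, so rows that repeat a pose let the fingers close, or fill a call up. It gives the time, the measured TCP pose, the force, the opening and the grip force at its end, in the units of the state.
- state(): the state, without advancing time (a new reading comes with each control period).
- grab_frame(name): name is "side" or "top" or "wrist"; returns a dict with "color" (420x560x3 uint8, red, green, blue), "range_z" (420x560 float32, m along the optical axis (not along the pixel's ray), 0 where there is no reading), "intrinsics" (3x3 intrinsics, pixels), "k1" (the pictures are not rectified: a ray, as slopes to the right and down, at radius r is drawn at 1 + k1 r^2 times it, then the intrinsics apply), "world_from_camera" (4x4, takes a point from camera to world coordinates). Camera axes: x right, y up, looking along -z (the intrinsics and any distortion apply to the point x, -y, -z); pixel columns grow to the right and rows downward; lengths in m; the calibration is good to about 2 mm. A picture is of the moment at which its call begins.
- job_done(): hands the job in; it is judged then, once.
Trained networks look in the newest picture that a camera, given by its name, has taken for a name from the list of things; names that differ only in an ending like _2 or _b are one class to them, and where a whole thing is asked for, a point or a joint stands for the part that bears it (a point fixed in the world has none). Each returns a list of dicts, best first, with "p" (0 to 1); they miss things now and then, are a little off and sometimes report something else, mostly with a low value. They report only what shows in the picture. A call takes as long as a camera call. They do not tell look-alikes from the thing itself.
- cut_out(camera, thing): "pixels" (420x560 bool, what is visible of it).
- place_of(camera, thing): "at" ([x, y, z] in m, in world coordinates, good to about 4 mm: a listed point, or the origin of a listed thing).
The state is a dict: "time": time; "joint_pos": joint angles; "joint_vel": joint speeds; "joint_efforts": joint torques, N m; "tool_pos": TCP position; "tool_rot": TCP orientation; "contact_force": force on the tool from outside, world axes, zero at the start; "ft_torque": the same for the moment, N m; "gripper_width": opening from 0.0 (shut) to 1.0 (fully open); "grasp_force": force on a finger pad.
Only numpy, scipy, OpenCV 4.12 (cv2) and the standard library are available. Lean on these libraries where they do the work, as an engineer would, in place of code of your own. Each camera call takes 0.05 s, during which the arm holds its last target. There are 200 camera calls.

## Task

Check the depth of the hollow in the little granite cup with the bridge depth gauge: hang the blue carriage astride the aluminium bar with its two brass eyes on the cup's side and right over the hollow, and let go of it. Then take the feeler rod out of the wooden block by its brass head, thread it tip down through the upper eye and then the lower one, and lower it gently until the tip rests on the bottom of the hollow. Finish still holding the rod there with light pressure, so that the clamp screw can be tightened, and do not disturb the cup or the other things on the desk.

Things in the scene. Friction and masses are not known exactly. Their poses are not given: they have to be found in the camera images.
- bar_top (a point): Middle of the top of the fixed gauge bridge's aluminium bar, 92 mm above the desk. x square to the bar, away from its front (robot's) side; y along the bar; z up. Bar 30 mm wide (x), 300 long (y), 18 thick; nothing of the bridge is higher. Its green uprights begin 124 mm either side of the middle; their feet, 9 mm high, reach 40 mm in front, 50 behind and 153 to the sides.
- saddle_seat (a point): Middle of the slot's roof in the blue carriage, a loose saddle (upside-down U, 48 x 56 mm, 0.32 kg) that starts upright on the desk; this face rests on the bar's top when hung. x across the slot, away from the eyes; y along it; z up. Slot 33.6 mm wide; cheeks reach 30 mm down, the last 11 flared 4 mm a side. Top face 7 mm up. Clamp knob reaches 46 mm behind (+x).
- fin (a point): Centre of the upright grip fin on the carriage's top: 34 mm long (x), 13 thick (y), 50 high, 2 mm to +x of and 32 mm above saddle_seat, nearly over the centre of mass; same axes. Grip it across its 13 mm. The eyes' bracket begins 24 mm in front (-x) of the slot's middle; the upper eye's top is level with the fin's middle.
- upper_eye (a point): Centre of the top rim of the carriage's upper brass eye, 50 mm in front (-x) of and 32 mm above saddle_seat; a ring 24 mm outside, 13 mm bore, 12 mm deep. Same axes as the carriage.
- lower_eye (a point): Centre of the bottom rim of the lower brass eye, a like ring straight below the upper one: 58 mm under upper_eye (its top rim 46 mm under). Same axes.
- rod_head (a point): Centre of the round brass head (16 mm diameter, 40 mm high) at the upper end of the steel feeler rod, loose, 190 mm long, 10 mm diameter below the head, 0.13 kg, red ring near the head. z along the rod from tip to head. It starts upright in a hole of a fixed wooden block (62 x 110 x 62 mm high), head centre about 180 mm above the desk.
- rod_tip (a point): Lower end of the feeler rod, 170 mm below rod_head along the rod; the last 16 mm taper to a rounded point. z along the rod towards the head.
- rod_hole (a point): Centre of the mouth of the rod's hole, 52 mm deep, in the top of the fixed wooden block, 62 mm above the desk. y along the block's 110 mm; the hole lies 26 mm to -y of its middle.
- cup_floor (a point): Centre of the floor of the hollow in the loose round granite cup: 62 mm outside, 31 mm high, 0.22 kg, hollow 20 mm deep and some 35 mm wide, its middle 26 mm clear, floor rising about 3 mm outwards; this point is 10 mm above the desk. The cup stands on the desk below the line of the eyes, 50 mm (+-3) in front of the bar's middle.
- stone_cap: Solid round granite cap, 62 mm across, 47 mm high, a bystander; origin at the centre of its underside.
- rubbing_stone: Grey-green rubbing stone, 41 x 101 x 25 mm, a bystander; origin at the centre of its underside.
- wax_block: Block of pale wax, 30 x 44 x 26 mm, a bystander; origin at the centre of its underside.
Mind the look-alikes: they are no part of the job. Leave any green look-alike of the part that bears rod_head alone. Several things look just like the part that bears saddle_seat: the one meant starts nearest to the robot's base.

How it is judged:
By the outcome, as a careful person would: the job done as asked, in the order asked, and still so for the second after the job is handed in, while the arm keeps its last pose, push and grip.
It also fails if it takes over 67 s, if anything falls off the work surface, if the arm or the gripper's body presses on something with over 40 N, if the wrist force passes 120 N, or if a joint passes its speed limit or range.

## Working session

There is one attempt and no reset: what is moved stays moved. The work goes in short steps, Python scripts to look and compute and a tool call to move; the robot and the scene stay as the last step left them, time stands still between calls to the robot, and variables do not carry over. Pictures are saved under pics/ and viewed, at most 11 in all, crops included, and the job is handed in when it is done.

Besides the shell and the picture viewer there is one more tool, called in YAML: its name, and indented under it one key for each argument. jog_arm: Moves the arm, as the interface text tells. Shift numbers are shares of 50 cm and turn numbers shares of 1.5 rad, none past 1 either way. Its arguments: {"type":"object","properties":{"motion":{"type":"string"}},"required":["motion"]}

```bash
mkdir -p pics; ls; cat > h.py <<'E'
import numpy as np, cv2
from plant import *
from scipy.spatial.transform import Rotation as R
def snap(n,f=None):
    d=grab_frame(n)
    if f: cv2.imwrite('pics/'+f,d['color'][:,:,::-1])
    return d
def cloud(d):
    K=d['intrinsics'];h,w=d['range_z'].shape
    u,v=np.meshgrid(np.arange(w),np.arange(h))
    p=cv2.undistortPoints(np.stack([u,v],-1).reshape(-1,1,2).astype(float),K,np.array([d['k1'],0,0,0.]))[:,0]
    z=d['range_z'].ravel();P=np.c_[p[:,0]*z,-p[:,1]*z,-z,np.ones_like(z)]
    W=(d['world_from_camera']@P.T).T[:,:3];W[z==0]=np.nan
    return W.reshape(h,w,3)
def st():
    s=state();q=s['tool_rot'];r=R.from_quat([q[1],q[2],q[3],q[0]])
    return s,np.array(s['tool_pos']),r
def to_tool(dp,rot=None):
    "world shift -> fractions in tool axes"
    s,p,r=st();return np.round(r.inv().apply(dp)/.5,4)
E
python3 - <<'E'
from h import *
s,p,r=st();print(s['time'],p,r.as_matrix().round(3).tolist(),s['gripper_width'])
for c in ['top','side']:
    d=snap(c,c+'0.png');np.save(c+'0.npy',cloud(d))
    print(c,d['world_from_camera'][:3].round(3).tolist())
    for t in ['bar_top','saddle_seat','fin','upper_eye','lower_eye','rod_head','rod_hole','cup_floor','stone_cap','rubbing_stone','wax_block']:
        print(t,[(np.round(x['at'],3).tolist(),round(x['p'],2)) for x in place_of(c,t)])
E
```

```text
pics
0.0 [0.23950032 0.57661959 0.23005463] [[-0.923, 0.384, -0.001], [0.384, 0.923, -0.002], [0.0, -0.002, -1.0]] 1.0007277758243758
top [[0.015, 0.994, -0.107, 0.447], [-1.0, 0.014, -0.008, 0.042], [-0.006, 0.107, 0.994, 1.319]]
bar_top [([0.594, -0.01, 0.091], 0.81)]
saddle_seat [([0.74, 0.436, 0.032], 0.93), ([0.429, -0.236, 0.063], 0.73), ([0.446, 0.19, 0.026], 0.66), ([0.588, -0.009, 0.089], 0.42)]
fin [([0.738, 0.44, 0.062], 0.83), ([0.449, 0.196, 0.061], 0.69), ([0.591, -0.007, 0.091], 0.51)]
upper_eye [([0.691, 0.446, 0.062], 0.92), ([0.397, 0.191, 0.061], 0.66)]
lower_eye [([0.4, 0.191, 0.007], 0.85), ([0.686, 0.448, 0.004], 0.55)]
rod_head [([0.513, -0.257, 0.171], 0.57), ([0.426, -0.236, 0.182], 0.45)]
rod_hole [([0.429, -0.235, 0.062], 0.91)]
cup_floor [([0.552, 0.023, 0.012], 0.8), ([0.425, -0.239, 0.183], 0.25)]
stone_cap [([0.746, 0.254, 0.003], 0.78)]
rubbing_stone [([0.546, -0.362, -0.0], 0.58)]
wax_block [([0.654, 0.284, -0.001], 0.51)]
side [[0.931, 0.201, -0.306, 0.163], [-0.366, 0.46, -0.809, -0.996], [-0.021, 0.865, 0.502, 0.793]]
bar_top [([0.596, -0.009, 0.094], 0.67)]
saddle_seat [([0.451, 0.194, 0.025], 0.97), ([0.736, 0.439, 0.03], 0.74)]
fin [([0.454, 0.197, 0.064], 0.7), ([0.741, 0.441, 0.061], 0.56)]
upper_eye [([0.69, 0.445, 0.066], 0.56), ([0.454, 0.197, 0.064], 0.27)]
lower_eye [([0.402, 0.189, 0.001], 0.86), ([0.451, 0.195, 0.026], 0.73), ([0.693, 0.443, 0.006], 0.63)]
rod_head [([0.509, -0.256, 0.172], 0.81), ([0.426, -0.236, 0.177], 0.69)]
rod_hole [([0.424, -0.233, 0.062], 0.97)]
cup_floor [([0.553, 0.018, 0.012], 0.89)]
stone_cap [([0.744, 0.254, 0.003], 0.54)]
rubbing_stone [([0.55, -0.36, -0.001], 0.79)]
wax_block [([0.425, -0.237, 0.18], 0.74), ([0.654, 0.286, 0.002], 0.67)]
```

View pics/top0.png

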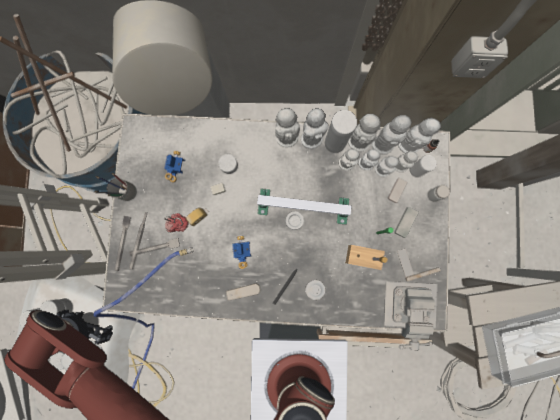

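View pics/side0.png

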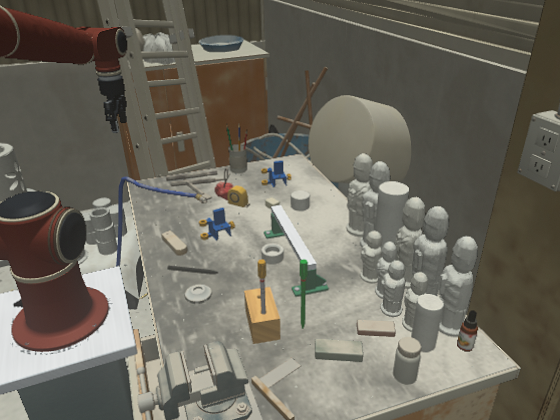

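The top view shows the bridge from (262,201) to (348,211), with the cup at (295,221). The near carriage is at (241,250) with its eyes toward the robot, the far look-alike is at (174,165), and the block is at (367,257). The side view shows the brass-headed rod at (262,270) in the block and the green look-alike at (303,290).

```bash
python3 - <<'E'
from h import *
d=grab_frame('wrist');cv2.imwrite('pics/w0.png',d['color'][:,:,::-1])
s,p,r=st();T=d['world_from_camera']
print('cam in tool',r.inv().apply(T[:3,3]-p).round(4),(r.inv().as_matrix()@T[:3,:3]).round(3).tolist(),d['intrinsics'].round(1).tolist(),d['k1'])
for c in ['top','side']:
    W=np.load(c+'0.npy').reshape(-1,3)
    def sel(x,y,r,z0,z1):
        return W[(np.hypot(W[:,0]-x,W[:,1]-y)<r)&(W[:,2]>z0)&(W[:,2]<z1)]
    b=sel(.595,-.01,.2,.085,.1)
    rect=cv2.minAreaRect(b[:,:2].astype(np.float32)*1000);print(c,'bar',len(b),rect,np.median(b[:,2]))
    u=np.linalg.svd(b[:,:2]-b[:,:2].mean(0),full_matrices=False)[2][0];print('yaw',np.degrees(np.arctan2(u[1],u[0]))%180-90)
    k=sel(.552,.02,.045,.024,.04);print('cup',cv2.minEnclosingCircle(k[:,:2].astype(np.float32)*1000),np.median(k[:,2]))
    f=sel(.45,.195,.04,.075,.095);print('fin',len(f),cv2.minAreaRect(f[:,:2].astype(np.float32)*1000))
    h=sel(.427,-.236,.03,.19,.21);print('head',len(h),np.median(h,0))
    w=sel(.427,-.21,.09,.055,.07);print('block',cv2.minAreaRect(w[:,:2].astype(np.float32)*1000))
E
```

```text
cam in tool [ 0.0763 -0.0006 -0.1419] [[-0.001, 0.955, 0.296], [1.0, 0.001, -0.0], [-0.001, 0.296, -0.955]] [[352.4, 0.0, 280.2], [0.0, 352.4, 210.6], [0.0, 0.0, 1.0]] -0.039399076226152026
top bar 924 ((672.7359619140625, -12.57843017578125), (300.3731689453125, 183.4506072998047), 84.52542114257812) 0.09217672125843812
yaw -1.5766126393789222
cup ((552.0984497070312, 23.041213989257812), 31.060617446899414) 0.029670395831129626
fin 45 ((451.81256103515625, 198.47470092773438), (31.7738094329834, 13.142247200012207), 2.8918967247009277)
head 24 [ 0.42826567 -0.23455084  0.19983142]
block ((432.14599609375, -210.44143676757812), (111.88369750976562, 62.18529510498047), 79.76280212402344)
side bar 764 ((652.8988647460938, -5.062896728515625), (176.91749572753906, 303.8146667480469), 2.5406506061553955) 0.09135327996092296
yaw -1.5116755379097953
cup ((548.5827026367188, 20.053430557250977), 32.0) 0.02833539490766268
fin 59 ((450.0049743652344, 196.1921844482422), (33.43534851074219, 20.924482345581055), 13.14647388458252)
head 55 [ 0.42524135 -0.24038126  0.1976196 ]
block ((432.4521484375, -211.65968322753906), (115.06333923339844, 64.24929809570312), 80.24002075195312)
```

jog_arm:
  motion: "100 -0.679 -0.54 0 0 0 -0.298;100 -0.679 -0.54 0 0 0 -0.298;100 -0.679 -0.54 0 0 0 -0.298;100 -0.679 -0.54 0 0 0 -0.298;100 -0.679 -0.54 0 0 0 -0.298"

```text
time: 1.88
tool_pos: [0.39, 0.3051, 0.2316]
tool_rot: [0.0, -0.027, 1.0, 0.0]
contact_force: [0.9, -0.1, -1.0]
gripper_width: 0.999
grasp_force: 0.0
```

jog_arm:
  motion: "100 -0.108 -0.224 0 0 0 0;100 -0.108 -0.224 0 0 0 0;100 -0.108 -0.224 0 0 0 0;100 -0.108 -0.224 0 0 0 0;100 -0.108 -0.224 0 0 0 0"

```text
time: 2.5
tool_pos: [0.4487, 0.1991, 0.2313]
tool_rot: [-0.0, -0.028, 1.0, 0.0]
contact_force: [-0.4, -0.4, 0.2]
gripper_width: 1.0
grasp_force: 0.0
```

```bash
python3 - <<'E'
from h import *
s,p,r=st();print(s['time'],p,s['joint_pos'])
d=snap('wrist','w1.png');W=cloud(d);np.save('w1.npy',W)
for t in ['saddle_seat','fin','upper_eye','lower_eye']:
    print(t,[(np.round(x['at'],4).tolist(),round(x['p'],2)) for x in place_of('wrist',t)])
W=W.reshape(-1,3)
def sel(x,y,r,z0,z1): return W[(np.hypot(W[:,0]-x,W[:,1]-y)<r)&(W[:,2]>z0)&(W[:,2]<z1)]
f=sel(.45,.195,.04,.083,.095);print('fin',len(f),cv2.minAreaRect(f[:,:2].astype(np.float32)*1000),np.median(f[:,2]))
e=sel(.4,.192,.02,.055,.066);print('eye',len(e),cv2.minEnclosingCircle(e[:,:2].astype(np.float32)*1000),np.median(e[:,2]))
E
```

```text
2.5 [0.44866324 0.19907229 0.2313416 ] [ 2.65714933e-01 -2.77221864e-01  1.91661321e+00  2.41198899e-04
  1.50224974e+00 -1.36042466e+00]
saddle_seat [([0.4491, 0.1946, 0.0306], 0.8), ([0.7381, 0.4397, 0.0293], 0.65)]
fin [([0.4511, 0.1957, 0.0632], 0.76), ([0.6501, 0.2856, -0.0008], 0.63), ([0.4483, 0.1959, 0.0309], 0.58)]
upper_eye [([0.4013, 0.1887, 0.0643], 0.71), ([0.6903, 0.4462, 0.0607], 0.68)]
lower_eye [([0.3948, 0.1928, 0.0046], 0.61), ([0.5503, 0.0221, 0.0116], 0.46)]
fin 576 ((449.8457946777344, 197.91619873046875), (33.3305549621582, 12.968582153320312), 7.390317440032959) 0.08631398660926523
eye 622 ((403.3471374511719, 192.822021484375), 16.75975799560547) 0.061216762701974514
```

View pics/w1.png

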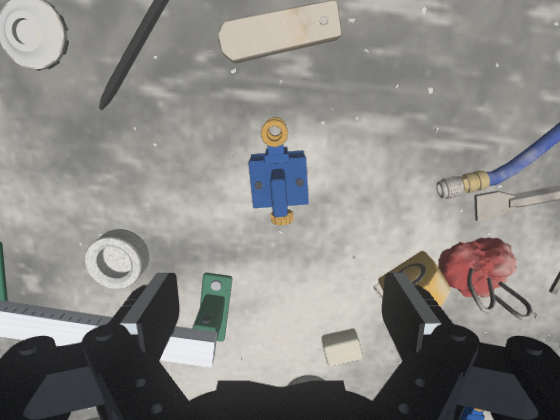

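The wrist view shows the near carriage upright, with its eye at (275,131) and fin at (280,195); its yaw is about 7.4°. I'll descend onto the fin.

jog_arm:
  motion: "100 -0.0025 -0.0024 0.12 0 0 -0.049;100 -0.0025 -0.0024 0.24 0 0 -0.049;100 -0.0025 -0.0024 0.34 0 0 -0.049;100 -0.0025 -0.0024 0.37 0 0 -0.049;40 -0.0025 -0.0024 0.37 0 0 -0.049"

```text
time: 3.38
tool_pos: [0.4504, 0.1969, 0.0463]
tool_rot: [-0.0, -0.063, 0.998, -0.0]
contact_force: [0.1, -0.3, 0.6]
gripper_width: 0.816
grasp_force: 0.0
```

jog_arm:
  motion: "0 0 0 0 0 0 0;0 0 0 0 0 0 0;0 0 0 0 0 0 0;0 0 0 0 0 0 0;0 0 0 0 0 0 0"

```text
time: 4.0
tool_pos: [0.4517, 0.1968, 0.0478]
tool_rot: [0.001, -0.063, 0.998, -0.0]
contact_force: [-1.0, -1.5, 6.4]
gripper_width: 0.142
grasp_force: 59.4
```

jog_arm:
  motion: "0 0 0 -0.03 0 0 0;0 0 0 -0.1 0 0 0;0 0 0 -0.2 0 0 0;0 0 0 -0.26 0 0 0;0 0 0 -0.26 0 0 0"

```text
time: 4.62
tool_pos: [0.4519, 0.1973, 0.1792]
tool_rot: [0.003, -0.063, 0.998, 0.001]
contact_force: [0.1, -0.0, -4.8]
gripper_width: 0.146
grasp_force: 59.0
```

```bash
python3 - <<'E'
from h import *
s,p,r=st();print(s['time'],p,r.as_matrix().round(4).tolist(),s['contact_force'],s['grasp_force'],s['gripper_width'])
d=snap('wrist','w2.png');W=cloud(d).reshape(-1,3)
T=r.inv().apply(W-p)
def rep(n,m):
    q=T[m];print(n,len(q),q.mean(0).round(4))
    return q
# eye top face: 52mm in front of the fin => tool +x ~0.052
h=T[(abs(T[:,0]-.052)<.016)&(abs(T[:,1])<.016)&(T[:,2]>0)&(T[:,2]<.05)]
print(np.histogram(h[:,2],bins=np.arange(0,.05,.004)))
e=h[(h[:,2]<np.percentile(h[:,2],30)+.004)]
print('eye',len(e),cv2.minAreaRect(e[:,:2].astype(np.float32)*1000),cv2.minEnclosingCircle(e[:,:2].astype(np.float32)*1000),np.median(e[:,2]))
for t in ['upper_eye','fin','saddle_seat','bar_top','cup_floor']:
    print(t,[(np.round(x['at'],4).tolist(),round(x['p'],2)) for x in place_of('wrist',t)])
for c in ['top','side']:
    d=snap(c,c+'2.png');W=cloud(d).reshape(-1,3)
    m=(abs(W[:,2]-.092)<.004)&(np.hypot(W[:,0]-.595,W[:,1]+.01)<.16)
    b=W[m][:,:2];# robust line: keep within 20mm
    for _ in range(8):
        c0=np.median(b,0) if _<2 else b.mean(0);u=cv2.fitLine(b.astype(np.float32),cv2.DIST_HUBER,0,.01,.01).ravel()
        n=np.array([-u[1],u[0]]);b=b[abs((b-u[2:])@n)<(.05 if _<2 else .02)]
    rr=cv2.minAreaRect(b.astype(np.float32)*1000)
    print(c,'bar',len(b),rr,np.degrees(np.arctan2(u[1],u[0]))%180-90)
E
```

```text
4.625 [0.45191856 0.19726223 0.17918999] [[-0.992, -0.1264, 0.0054], [-0.1264, 0.992, 0.0017], [-0.0056, 0.001, -1.0]] [ 0.06678652 -0.03802703 -4.76366642] 59.01988685131073 0.14590203526353165
(array([  0,   0,   0,   0,   0,   0,   0, 206, 555,  43,  38,   0]), array([0.   , 0.004, 0.008, 0.012, 0.016, 0.02 , 0.024, 0.028, 0.032,
       0.036, 0.04 , 0.044, 0.048]))
eye 762 ((52.33174133300781, 1.5587539672851562), (20.9915771484375, 25.78205680847168), 76.35952758789062) ((51.9414176940918, 0.3654526174068451), 13.164013862609863) 0.03246653685236974
upper_eye [([0.4534, 0.1941, 0.194], 0.66), ([0.3985, 0.1885, 0.1954], 0.57)]
fin [([0.453, 0.1922, 0.1958], 0.63)]
saddle_seat [([0.4486, 0.1947, 0.1649], 0.56)]
bar_top [([0.5957, -0.0087, 0.0908], 0.8)]
cup_floor [([0.5505, 0.0242, 0.0127], 0.83), ([0.4538, 0.1926, 0.1972], 0.3)]
top bar 777 ((597.0579833984375, -5.5621185302734375), (300.3897399902344, 30.652734756469727), 84.20366668701172) -5.7933426
side bar 700 ((594.698486328125, -7.3844451904296875), (304.870361328125, 33.252933502197266), 85.02183532714844) -4.721649
```

View pics/w2.png

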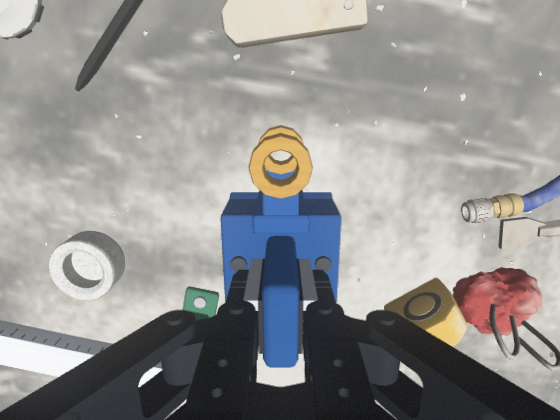

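The wrist view shows the carriage held square: eye at (281,165), lower eye behind it, cup at (87,265), and the bar end at lower left. I'll measure the upper eye, cup and bar from here.

```bash
cat > m.py <<'E'
from h import *
def eyes(W,p,r,pr=1):
    T=r.inv().apply(W.reshape(-1,3)-p)
    for n,z0,z1 in [('up',-.028,-.006),('low',.018,.042)]:
        h=T[(abs(T[:,0]-.053)<.018)&(abs(T[:,1])<.018)&(T[:,2]>z0)&(T[:,2]<z1)]
        if len(h)<20: continue
        z=np.median(h[:,2]);h=h[abs(h[:,2]-z)<.003]
        print(n,len(h),'circle',cv2.minEnclosingCircle(h[:,:2].astype(np.float32)*1000),'x',h[:,0].min(),h[:,0].max(),'y',h[:,1].min(),h[:,1].max(),z)
def circ(q):
    A=np.c_[2*q,np.ones(len(q))];x=np.linalg.lstsq(A,(q**2).sum(1),rcond=None)[0];return x[:2],np.sqrt(x[2]+x[:2]@x[:2])
def cup(W,c=(.5515,.0215)):
    W=W.reshape(-1,3);k=W[(np.hypot(W[:,0]-c[0],W[:,1]-c[1])<.042)&(abs(W[:,2]-.031)<.004)][:,:2].astype(np.float32)
    h=cv2.convexHull(k)[:,0];print('cup',len(k),'encl',cv2.minEnclosingCircle(k*1000),'hullfit',circ(h.astype(float)))
    W=W[(np.hypot(W[:,0]-c[0],W[:,1]-c[1])<.012)];print('floor z',np.percentile(W[:,2],[5,50]) if len(W) else None)
def bar(W,ang=-5.5,c=(.596,-.007)):
    W=W.reshape(-1,3);b=W[abs(W[:,2]-.092)<.005]
    x=np.array([np.cos(np.radians(ang)),np.sin(np.radians(ang))]);y=np.array([-x[1],x[0]])
    q=(b[:,:2]-c)@np.c_[x,y];q=q[(abs(q[:,0])<.025)&(abs(q[:,1])<.16)]
    bins=np.arange(-.155,.16,.005);E=[]
    for a in bins:
        s=q[(q[:,1]>=a)&(q[:,1]<a+.005)]
        if len(s)>15: E.append((a+.0025,s[:,0].min(),s[:,0].max()))
    E=np.array(E)
    if len(E)<3: print('no bar');return
    wd=E[:,2]-E[:,1];E=E[abs(wd-.030)<.003];print('bar slices',len(E),'w',np.median(wd),'y ext',q[:,1].min(),q[:,1].max())
    if len(E)>3:
        f=np.polyfit(E[:,0],(E[:,1]+E[:,2])/2,1);print(' yaw',ang-np.degrees(np.arctan(f[0])),'x off at y=0,.024',f[1],np.polyval(f,.024))
E
python3 - <<'E'
from m import *
s,p,r=st();W=cloud(snap('wrist'))
eyes(W,p,r);cup(W);bar(W)
for c in ['top','side']:
    W=cloud(snap(c));print(c);cup(W);bar(W)
E
```

```text
up 2931 circle ((48.673492431640625, 0.3395371437072754), 16.3171329498291) x 0.035002820052811176 0.06494696658495029 y -0.011797898890952426 0.011757399163873045 -0.01340374698845036
low 754 circle ((51.90894317626953, 0.36214277148246765), 13.244241714477539) x 0.038664803719353665 0.06515308270361914 y -0.010493982505676232 0.011273083982816418 0.032585489171974284
cup 1628 encl ((548.6522216796875, 22.026399612426758), 31.27025032043457) hullfit (array([0.5486468 , 0.02207639]), np.float64(0.030658267149867777))
floor z [0.00851039 0.00964033]
bar slices 9 w 0.029126738592024328 y ext -0.0063094742202890325 0.1475549817567882
 yaw -5.559222183389667 x off at y=0,.024 -0.0023722940347472095 -0.002347487095743971
top
cup 130 encl ((551.9815063476562, 22.963577270507812), 30.7259521484375) hullfit (array([0.55205078, 0.02286567]), np.float64(0.029935746787334027))
floor z [0.00695981 0.01068992]
bar slices 5 w 0.029140122745659736 y ext -0.14819993306805246 0.1515157693901057
 yaw -5.914036498531489 x off at y=0,.024 0.000995855469237645 0.0011692896910732097
side
cup 116 encl ((549.0018310546875, 19.424535751342773), 32.6999397277832) hullfit (array([0.54866935, 0.02018609]), np.float64(0.03050527980662884))
floor z [0.00909838 0.01071947]
bar slices 6 w 0.028321524238763676 y ext -0.15414720481249486 0.15193184747028962
 yaw -5.135787006605202 x off at y=0,.024 -0.0015166996045699662 -0.00166926284141112
```

jog_arm:
  motion: "0 -0.06 -0.1 0 0 0 0.03;0 -0.12 -0.2 0 0 0 0.075;0 -0.18 -0.3 0 0 0 0.12;0 -0.2463 -0.3947 0 0 0 0.1492;0 -0.2463 -0.3947 0 0 0 0.1492"

```text
time: 5.8
tool_pos: [0.5996, 0.0134, 0.1761]
tool_rot: [0.0, 0.051, 0.999, -0.0]
contact_force: [-0.4, 0.9, -3.2]
gripper_width: 0.142
grasp_force: 60.1
```

jog_arm:
  motion: "0 0 0 0 0 0 0;0 0 0 0 0 0 0;0 0 0 0 0 0 0;0 0 0 0 0 0 0;0 0 0 0 0 0 0"

```text
time: 6.42
tool_pos: [0.5975, 0.0169, 0.1765]
tool_rot: [0.0, 0.048, 0.999, 0.0]
contact_force: [-0.4, -0.5, -4.0]
gripper_width: 0.142
grasp_force: 60.1
```

```bash
python3 - <<'E'
from m import *
s,p,r=st();W=cloud(snap('wrist','w3.png'));print(s['time'],p,r.as_matrix().round(4).tolist())
eyes(W,p,r);cup(W,(.5486,.022));bar(W,-5.5,(.5937,-.0068))
E
```

```text
6.425 [0.59752154 0.01689576 0.17648133] [[-0.9953, 0.0964, 0.0002], [0.0964, 0.9953, 0.0], [-0.0002, 0.0, -1.0]]
up 2885 circle ((49.22950744628906, 0.1978493481874466), 15.805604934692383) x 0.03500228732237127 0.06502643839719839 y -0.011929848127427605 0.011617900389045217 -0.013155148386977714
low 731 circle ((51.684146881103516, -0.19250479340553284), 13.00735855102539) x 0.03870624287143854 0.06465083844023578 y -0.010685696741021685 0.01052161497517594 0.03288537716788553
cup 1625 encl ((548.71826171875, 22.169832229614258), 30.766273498535156) hullfit (array([0.54894088, 0.02227357]), np.float64(0.03045044328372408))
floor z [0.13756605 0.18926821]
bar slices 45 w 0.029971713859734798 y ext -0.1505905542069622 0.15054297033219147
 yaw -5.778257501243589 x off at y=0,.024 0.0003875778764335103 0.000504135022356748
```

View pics/w3.png

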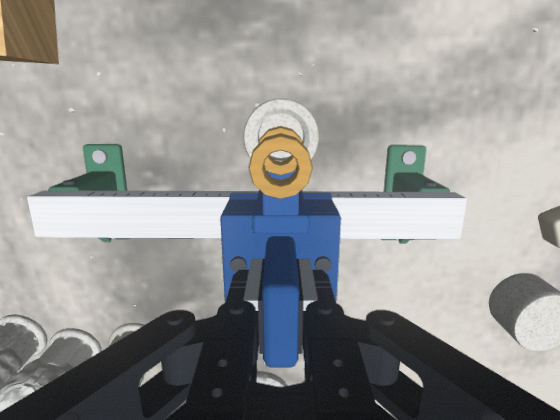

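The carriage is over the bar, with the eye at (281,165) and the cup behind it at (282,135). A small correction is needed before I lower it.

jog_arm:
  motion: "0 -0.0038 0.001 0 0 0 0.003;0 -0.0038 0.001 0.03 0 0 0.003;0 -0.0038 0.001 0.06 0 0 0.003;0 -0.0038 0.001 0.066 0 0 0.003;0 -0.0038 0.001 0.066 0 0 0.003"

```text
time: 7.1
tool_pos: [0.5992, 0.0169, 0.1424]
tool_rot: [-0.001, 0.051, 0.999, 0.0]
contact_force: [-0.4, 0.1, -3.9]
gripper_width: 0.142
grasp_force: 60.0
```

```bash
python3 - <<'E'
from m import *
W=cloud(snap('wrist','w4.png'));s,p,r=st();print(s['time'],p,r.as_matrix().round(4).tolist(),s['contact_force'])
eyes(W,p,r);cup(W,(.5486,.022));bar(W,-5.7,(.5942,-.0068))
E
```

```text
7.15 [0.59962644 0.01684887 0.14322452] [[-0.9948, 0.1014, -0.0001], [0.1014, 0.9948, -0.0], [0.0001, -0.0, -1.0]] [ 0.20888485 -0.14356889 -3.23873679]
up 2971 circle ((48.61634063720703, -0.035428743809461594), 16.871490478515625) x 0.035000788402404635 0.065485068427792 y -0.01189383377789421 0.011664911524049757 -0.012431018056997083
low 739 circle ((52.212947845458984, -0.19665920734405518), 12.989054679870605) x 0.03922892104015331 0.0651551314347795 y -0.010717049880565592 0.010569097761247273 0.033662140775029145
cup 2121 encl ((549.0092163085938, 22.212139129638672), 30.881752014160156) hullfit (array([0.54882503, 0.02222646]), np.float64(0.030337408263739315))
floor z [0.10192705 0.15546822]
bar slices 46 w 0.029867970858146298 y ext -0.14839669089934762 0.15072396697463278
 yaw -5.859503240754434 x off at y=0,.024 -0.00017867896573545408 -0.00011186623188857391
```

jog_arm:
  motion: "0 -0.0006 0 0.015 0 0 0;0 -0.0006 0 0.03 0 0 0;0 -0.0006 0 0.045 0 0 0;0 -0.0006 0 0.056 0 0 0;0 -0.0006 0 0.06 0 0 0"

```text
time: 7.78
tool_pos: [0.5995, 0.0169, 0.1126]
tool_rot: [-0.001, 0.051, 0.999, 0.0]
contact_force: [0.7, 0.1, -3.7]
gripper_width: 0.141
grasp_force: 60.0
```

jog_arm:
  motion: "0 0 0 0.002 0 0 0;0 0 0 0.004 0 0 0;0 0 0 0.006 0 0 0;0 0 0 0.006 0 0 0;0 0 0 0.006 0 0 0"

```text
time: 8.4
tool_pos: [0.5999, 0.0168, 0.1104]
tool_rot: [0.0, 0.051, 0.999, -0.0]
contact_force: [0.2, 0.7, -3.8]
gripper_width: 0.14
grasp_force: 60.0
```

jog_arm:
  motion: "0 0 0 0.002 0 0 0;0 0 0 0.003 0 0 0;0 0 0 0.004 0 0 0;0 0 0 0.004 0 0 0;0 0 0 0.004 0 0 0"

```text
time: 9.02
tool_pos: [0.6002, 0.0168, 0.1096]
tool_rot: [0.0, 0.051, 0.999, -0.0]
contact_force: [-3.8, 0.4, 5.9]
gripper_width: 0.146
grasp_force: 61.1
```

jog_arm:
  motion: "30 0 0 0 0 0 0;50 0 0 0 0 0 0;60 0 0 0 0 0 0;60 0 0 -0.05 0 0 0;60 0 0 -0.13 0 0 0"

```text
time: 9.65
tool_pos: [0.5986, 0.0169, 0.1718]
tool_rot: [-0.002, 0.051, 0.999, 0.0]
contact_force: [0.6, 0.5, -0.2]
gripper_width: 0.602
grasp_force: 0.0
```

jog_arm:
  motion: "60 0 0 -0.1 0 0 0;60 0 0 -0.2 0 0 0;60 0 0 -0.24 0 0 0;60 0 0 -0.24 0 0 0;60 0 0 -0.24 0 0 0"

```text
time: 10.28
tool_pos: [0.5989, 0.0169, 0.2903]
tool_rot: [-0.002, 0.051, 0.999, 0.0]
contact_force: [0.4, 0.2, 0.3]
gripper_width: 0.598
grasp_force: 0.0
```

```bash
python3 - <<'E'
from m import *
W=cloud(snap('wrist','w5.png'));s,p,r=st();print(s['time'],p,r.as_matrix().round(4).tolist(),s['contact_force'],s['gripper_width'])
Wf=W.reshape(-1,3)
cup(W,(.5488,.022));bar(W,-5.8,(.5942,-.0068))
x=np.array([np.cos(.1012),-np.sin(.1012)]);y=np.array([-x[1],x[0]])
seat=np.array([.5965,.0172])
for n,z,dx,rad in [('up',.124,-.050,.018),('low',.078,-.05,.018),('fin',.149,.002,.03)]:
    c=seat+dx*x
    m=(abs(Wf[:,2]-z)<.004)&(np.hypot(*(Wf[:,:2]-c).T)<rad);q=(Wf[m][:,:2]-seat)@np.c_[x,y]
    print(n,m.sum(),np.median(Wf[m][:,2]) if m.sum() else 0,'x',q[:,0].min(),q[:,0].max(),'y',q[:,1].min(),q[:,1].max())
for t in ['upper_eye','lower_eye','fin','saddle_seat']:
    print(t,[(np.round(k['at'],4).tolist(),round(k['p'],2)) for k in place_of('wrist',t)])
E
```

```text
10.325 [0.59880296 0.01693439 0.29000656] [[-0.9948, 0.1014, -0.005], [0.1014, 0.9948, 0.0005], [0.005, -0.0, -1.0]] [-0.11633953 -0.781556   -0.95829727] 0.599006952221572
cup 1103 encl ((549.16845703125, 22.538299560546875), 30.993186950683594) hullfit (array([0.54892241, 0.02239717]), np.float64(0.03049733545660525))
floor z [0.00916073 0.12251587]
bar slices 48 w 0.029571690050681262 y ext -0.15021702407437054 0.14995915149140004
 yaw -5.874072965748712 x off at y=0,.024 -0.00021388405938054046 -0.00018285643075749045
up 525 0.12289924508240141 x -0.060574697646716684 -0.032277815234440156 y -0.011559718636360856 0.011801291306928412
low 85 0.07710443890732355 x -0.06061592609876285 -0.040251817933199784 y -0.010128287716688973 0.010531778114034938
fin 599 0.14795408602136534 x -0.01417676035928984 0.018583466853944276 y -0.006377488602783553 0.006422006847617933
upper_eye [([0.5465, 0.0218, 0.1274], 0.69)]
lower_eye [([0.5457, 0.0264, 0.0641], 0.82), ([0.6042, 0.0117, 0.1258], 0.52)]
fin [([0.5997, 0.0094, 0.1268], 0.75), ([0.5437, 0.026, 0.0676], 0.19)]
saddle_seat [([0.5982, 0.0137, 0.0914], 0.56)]
```

View pics/w5.png

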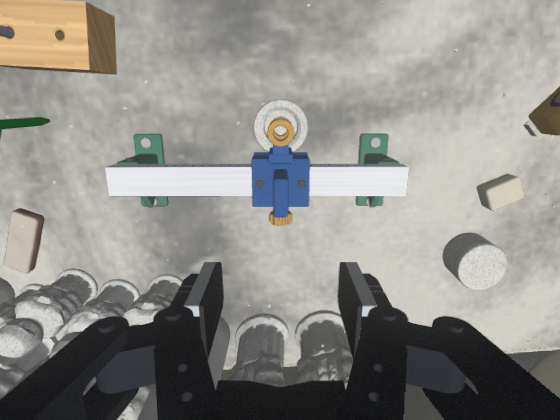

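The carriage sits square on the bar, with the eye at (281,131) directly over the cup. Next is the rod.

jog_arm:
  motion: "60 0.06 -0.11 0 0 0 0;60 0.12 -0.22 0 0 0 0;60 0.18 -0.33 0.01 0 0 0;60 0.24 -0.44 0.02 0 0 0;60 0.291 -0.538 0.03 0 0 0"

```text
time: 11.15
tool_pos: [0.4264, -0.2374, 0.2779]
tool_rot: [0.0, 0.051, 0.999, -0.0]
contact_force: [0.4, -0.6, 0.4]
gripper_width: 0.6
grasp_force: 0.0
```

jog_arm:
  motion: "60 0 0 0 0 0 0;60 0 0 0 0 0 0;60 0 0 0 0 0 0;60 0 0 0 0 0 0;60 0 0 0 0 0 0"

```text
time: 11.78
tool_pos: [0.4283, -0.2354, 0.2784]
tool_rot: [0.0, 0.05, 0.999, -0.0]
contact_force: [-1.0, -0.1, 0.5]
gripper_width: 0.602
grasp_force: 0.0
```

```bash
python3 - <<'E'
from m import *
W=cloud(snap('wrist','w6.png'));s,p,r=st();print(s['time'],p,r.as_matrix().round(4).tolist(),s['gripper_width'])
Wf=W.reshape(-1,3)
for a,b in [(.192,.207)]:
    m=(Wf[:,2]>a)&(Wf[:,2]<b)&(np.hypot(Wf[:,0]-.426,Wf[:,1]+.236)<.03);q=Wf[m]
    print(len(q),np.median(q[:,2]),cv2.minEnclosingCircle(q[:,:2].astype(np.float32)*1000))
    q=q[q[:,2]>np.median(q[:,2])-.002];print(len(q),cv2.minEnclosingCircle(q[:,:2].astype(np.float32)*1000))
    print(r.inv().apply(np.r_[np.array(cv2.minEnclosingCircle(q[:,:2].astype(np.float32)*1000)[0])/1000,.2]-p))
# shaft / head lower
m=(Wf[:,2]>.07)&(Wf[:,2]<.16)&(np.hypot(Wf[:,0]-.426,Wf[:,1]+.236)<.02);print('shaft',m.sum(),Wf[m].mean(0) if m.sum() else '')
for t in ['rod_head','rod_tip','rod_hole']:
    print(t,[(np.round(k['at'],4).tolist(),round(k['p'],2)) for k in place_of('wrist',t)])
E
```

```text
11.825 [ 0.42823147 -0.23550596  0.27840335] [[-0.995, 0.1002, 0.0001], [0.1002, 0.995, -0.0], [-0.0001, -0.0, -1.0]] 0.5996282214123393
502 0.1988139770030077 ((425.6807861328125, -236.1702880859375), 8.732564926147461)
419 ((425.3303527832031, -236.3402862548828), 8.344589233398438)
[ 0.00280786 -0.00111772  0.07840322]
shaft 198 [ 0.42187386 -0.23547812  0.11296223]
rod_head [([0.4224, -0.2332, 0.1797], 0.95), ([0.5173, -0.2628, 0.1744], 0.91)]
rod_tip [([0.5122, -0.2565, -0.0028], 0.63)]
rod_hole [([0.4282, -0.2357, 0.059], 0.59)]
```

View pics/w6.png

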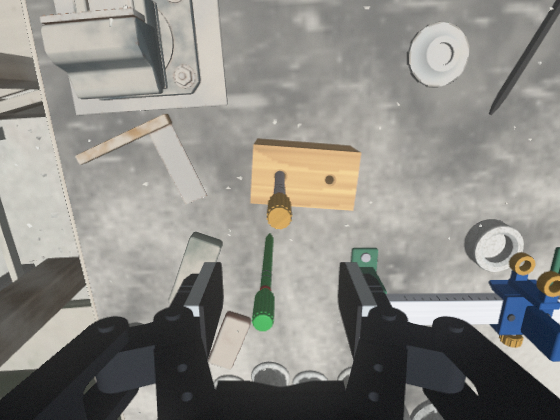

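The rod's head is at (280,217), upright in the block, and the green look-alike is clear of the fingers. I'll descend and grip it.

jog_arm:
  motion: "60 0.0056 -0.0022 0.05 0 0 0;60 0.0056 -0.0022 0.12 0 0 0;60 0.0056 -0.0022 0.2 0 0 0;60 0.0056 -0.0022 0.231 0 0 0;60 0.0056 -0.0022 0.231 0 0 0"

```text
time: 12.6
tool_pos: [0.4246, -0.2365, 0.1621]
tool_rot: [-0.001, 0.051, 0.999, 0.001]
contact_force: [0.1, 0.3, -0.1]
gripper_width: 0.605
grasp_force: 0.0
```

jog_arm:
  motion: "30 0 0 0 0 0 0;0 0 0 0 0 0 0;0 0 0 0 0 0 0;0 0 0 0 0 0 0;0 0 0 0 0 0 0"

```text
time: 13.22
tool_pos: [0.4259, -0.2373, 0.1647]
tool_rot: [0.001, 0.051, 0.999, -0.001]
contact_force: [-0.1, 1.4, 6.6]
gripper_width: 0.168
grasp_force: 58.6
```

jog_arm:
  motion: "0 0 0 -0.06 0 0 0;0 0 0 -0.14 0 0 0;0 0 0 -0.22 0 0 0;0 0 0 -0.3 0 0 0;0 0 0 -0.3 0 0 0"

```text
time: 13.85
tool_pos: [0.4261, -0.2379, 0.3168]
tool_rot: [0.003, 0.051, 0.999, -0.002]
contact_force: [-0.2, 0.8, -1.4]
gripper_width: 0.173
grasp_force: 58.8
```

```bash
cat > rod.py <<'E'
from m import *
def rod(W,p,r):
    T=r.inv().apply(W.reshape(-1,3)-p)
    m=(T[:,2]>.02)&(T[:,2]<.17)&(np.hypot(T[:,0],T[:,1])<.03);T=T[m]
    out=[]
    for a in np.arange(.02,.165,.01):
        q=T[(T[:,2]>=a)&(T[:,2]<a+.01)]
        if len(q)>8: print(round(a+.005,3),len(q),'x max',q[:,0].max().round(4),'xmed',np.median(q[:,0]).round(4),'y',q[:,1].min().round(4),q[:,1].max().round(4))
    print('zmax',T[:,2].max() if len(T) else 0)
E
python3 - <<'E'
from rod import *
W=cloud(snap('wrist','w7.png'));s,p,r=st();print(s['time'],p,r.as_matrix().round(4).tolist(),s['contact_force'],s['gripper_width'])
rod(W,p,r)
for c in ['wrist','side']:
  if c=='side': W=cloud(snap('side','s7.png'));rod(W,p,r)
  for t in ['rod_head','rod_tip']:
    print(t,[(np.round(k['at'],4).tolist(),round(k['p'],2)) for k in place_of(c,t)])
E
```

```text
13.9 [ 0.42530984 -0.23721542  0.31394314] [[-0.9948, 0.1015, 0.002], [0.1015, 0.9948, -0.0018], [-0.0021, -0.0016, -1.0]] [ 0.30690282  1.70248342 -1.22755887] 0.17134823427126505
0.025 133 x max 0.0049 xmed 0.0036 y -0.0052 0.0038
0.035 122 x max 0.0049 xmed 0.0036 y -0.0055 0.0045
0.045 104 x max 0.0047 xmed 0.0036 y -0.0056 0.0041
0.055 86 x max 0.0046 xmed 0.0036 y -0.0053 0.0039
0.065 80 x max 0.0047 xmed 0.0035 y -0.0054 0.0041
0.075 69 x max 0.0044 xmed 0.0036 y -0.0051 0.0041
0.085 57 x max 0.0046 xmed 0.0036 y -0.0053 0.0037
0.095 50 x max 0.0043 xmed 0.0035 y -0.0054 0.0039
0.105 49 x max 0.0046 xmed 0.0034 y -0.0049 0.0041
0.115 45 x max 0.0044 xmed 0.0037 y -0.0051 0.0042
0.125 39 x max 0.0044 xmed 0.0034 y -0.0052 0.0036
0.135 26 x max 0.0042 xmed 0.0032 y -0.0053 0.0037
zmax 0.1470955233598397
rod_head [([0.6015, 0.0149, 0.1271], 0.7), ([0.4247, -0.242, 0.3292], 0.69)]
rod_tip [([0.4288, -0.2381, 0.1588], 0.62), ([0.5141, -0.26, -0.0008], 0.46)]
0.025 20 x max 0.0061 xmed 0.0024 y -0.0076 0.0028
0.035 25 x max 0.006 xmed 0.0022 y -0.0079 0.0044
0.045 20 x max 0.0054 xmed 0.0008 y -0.0047 0.0021
0.055 21 x max 0.0052 xmed 0.0014 y -0.0061 0.0015
0.065 21 x max 0.0057 xmed 0.0022 y -0.0056 0.0015
0.075 19 x max 0.0056 xmed 0.0018 y -0.0044 0.0008
0.085 19 x max 0.0056 xmed 0.0025 y -0.005 0.0011
0.095 20 x max 0.0056 xmed 0.002 y -0.0073 0.0049
0.105 17 x max 0.0057 xmed 0.0028 y -0.0052 0.0024
0.115 19 x max 0.0053 xmed 0.0015 y -0.0048 0.0009
0.125 19 x max 0.0055 xmed 0.0022 y -0.0061 0.0015
0.135 18 x max 0.0062 xmed 0.0019 y -0.0055 0.0011
0.145 17 x max 0.006 xmed 0.0022 y -0.0045 0.0001
zmax 0.1591092135407128
rod_head [([0.508, -0.2578, 0.1701], 0.67), ([0.4258, -0.2375, 0.3261], 0.64)]
rod_tip [([0.5144, -0.2576, -0.0005], 0.87), ([0.4238, -0.2393, 0.1589], 0.79)]
```

View pics/w7.png

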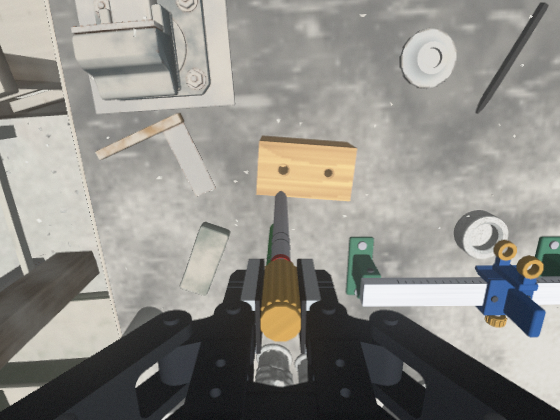

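The rod hangs straight in the grip, with its tip near (281,197). I'll move beside the eyes and measure the eye and the rod in one view.

jog_arm:
  motion: "0 -0.03 0.08 0 0 0 0;0 -0.07 0.18 0 0 0 0;0 -0.12 0.3 0 0 0 0;0 -0.17 0.42 0 0 0 0;0 -0.19 0.463 0 0 0 0"

```text
time: 14.78
tool_pos: [0.5433, -0.0133, 0.3112]
tool_rot: [-0.001, 0.049, 0.999, 0.0]
contact_force: [0.2, 0.3, -0.6]
gripper_width: 0.17
grasp_force: 58.9
```

jog_arm:
  motion: "0 0 0 0 0 0 0;0 0 0 0 0 0 0;0 0 0 0 0 0 0;0 0 0 0 0 0 0;0 0 0 0 0 0 0"

```text
time: 15.4
tool_pos: [0.5428, -0.0167, 0.313]
tool_rot: [0.0, 0.051, 0.999, -0.0]
contact_force: [0.1, -0.2, -0.2]
gripper_width: 0.168
grasp_force: 58.9
```

```bash
cat > eye.py <<'E'
from rod import *
def eye(W,p,r,z,c=(.5478,.0222),lim=.018):
    W=W.reshape(-1,3);m=(abs(W[:,2]-z)<.003)&(np.hypot(W[:,0]-c[0],W[:,1]-c[1])<lim)
    T=r.inv().apply(W[m]-p)
    if len(T)<20: print('few',len(T));return
    h=T[:,:2];x1=h[:,0].max();print('eye z',z,len(h),np.median(W[m][:,2]),'xmax-12:',x1-.012,'ymid',(h[:,1].min()+h[:,1].max())/2,'yw',np.ptp(h[:,1]))
E
python3 - <<'E'
from eye import *
d=snap('wrist','w8.png');W=cloud(d);s,p,r=st();print(s['time'],p,r.as_matrix().round(4).tolist(),s['contact_force'],s['gripper_width'])
rod(W,p,r);eye(W,p,r,.1235);eye(W,p,r,.0775)
cv2.imwrite('pics/w8c.png',cv2.resize(d['color'][100:350,180:400,::-1],None,fx=2.3,fy=2.3,interpolation=cv2.INTER_CUBIC))
E
```

```text
15.45 [ 0.54284865 -0.01659305  0.31295184] [[-0.9948, 0.1022, 0.0002], [0.1022, 0.9948, -0.0001], [-0.0002, -0.0001, -1.0]] [ 0.75955158  0.19184477 -0.89701719] 0.16713163516920063
0.025 138 x max 0.0057 xmed 0.0046 y -0.0047 0.0047
0.035 126 x max 0.0059 xmed 0.0047 y -0.0048 0.005
0.045 112 x max 0.0058 xmed 0.0046 y -0.0051 0.0047
0.055 87 x max 0.0057 xmed 0.0047 y -0.0047 0.0044
0.065 80 x max 0.0057 xmed 0.0046 y -0.0048 0.0046
0.075 71 x max 0.0058 xmed 0.0046 y -0.0044 0.0048
0.085 61 x max 0.0058 xmed 0.0048 y -0.0046 0.0049
0.095 55 x max 0.0057 xmed 0.0047 y -0.0047 0.0045
0.105 50 x max 0.0059 xmed 0.0047 y -0.0042 0.0047
0.115 44 x max 0.0056 xmed 0.0048 y -0.0043 0.0049
0.125 40 x max 0.0056 xmed 0.0047 y -0.0044 0.0051
0.135 35 x max 0.0057 xmed 0.0048 y -0.0045 0.0045
zmax 0.1471490486542056
eye z 0.1235 418 0.12295311141850837 xmax-12: -0.0008996876878243822 ymid 0.03924954127469172 yw 0.023380685629187454
eye z 0.0775 208 0.07700550052363711 xmax-12: -0.0011256878673020724 ymid 0.038779993376491816 yw 0.021786219497715975
```

View pics/w8c.png

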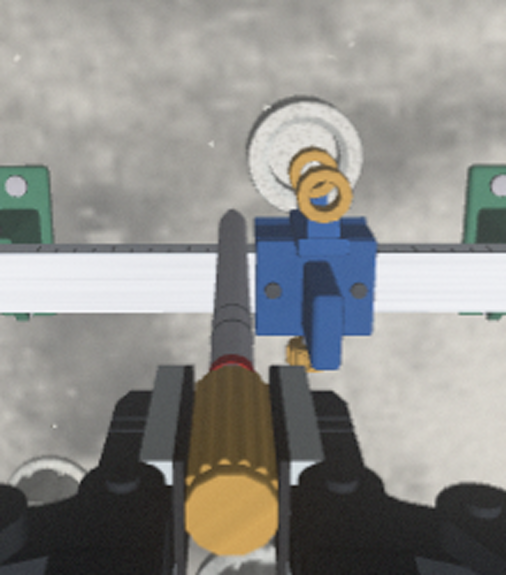

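The rod is straight, with its tip at (232,212) in the crop beside the eye at (325,195). I'll shift over and re-measure.

jog_arm:
  motion: "0 -0.001 0.02 0 0 0 0;0 -0.002 0.05 0 0 0 0;0 -0.003 0.07 0.01 0 0 0;0 -0.003 0.078 0.02 0 0 0;0 -0.003 0.078 0.02 0 0 0"

```text
time: 16.08
tool_pos: [0.548, 0.0229, 0.3018]
tool_rot: [-0.001, 0.05, 0.999, -0.0]
contact_force: [0.3, -0.2, 0.0]
gripper_width: 0.173
grasp_force: 58.9
```

jog_arm:
  motion: "0 0 0 0.01 0 0 0;0 0 0 0.02 0 0 0;0 0 0 0.02 0 0 0;0 0 0 0.02 0 0 0;0 0 0 0.02 0 0 0"

```text
time: 16.7
tool_pos: [0.5485, 0.0224, 0.2931]
tool_rot: [0.0, 0.051, 0.999, -0.0]
contact_force: [1.1, 0.3, -0.3]
gripper_width: 0.169
grasp_force: 58.9
```

```bash
python3 - <<'E'
from eye import *
d=snap('wrist','w9.png');W=cloud(d);s,p,r=st();print(s['time'],p,r.as_matrix().round(4).tolist(),s['contact_force'],s['gripper_width'])
rod(W,p,r);eye(W,p,r,.1235);eye(W,p,r,.0775)
cv2.imwrite('pics/w9c.png',cv2.resize(d['color'][100:300,200:360,::-1],None,fx=3,fy=3,interpolation=cv2.INTER_CUBIC))
E
```

```text
16.75 [0.54850227 0.02242589 0.29311663] [[-0.9948, 0.1015, 0.0005], [0.1015, 0.9948, -0.0001], [-0.0005, -0.0, -1.0]] [ 0.00927962  0.64655306 -1.04109269] 0.17178582391669056
0.025 138 x max 0.0056 xmed 0.0046 y -0.0045 0.0048
0.035 123 x max 0.0056 xmed 0.0047 y -0.0047 0.0051
0.045 115 x max 0.0059 xmed 0.0044 y -0.005 0.0049
0.055 90 x max 0.0058 xmed 0.0046 y -0.0046 0.0045
0.065 78 x max 0.0057 xmed 0.0047 y -0.0047 0.0047
0.075 73 x max 0.0058 xmed 0.0048 y -0.0043 0.0049
0.085 63 x max 0.0057 xmed 0.0047 y -0.0045 0.005
0.095 55 x max 0.0059 xmed 0.0048 y -0.0046 0.0047
0.105 46 x max 0.0059 xmed 0.0048 y -0.0041 0.0048
0.115 44 x max 0.0058 xmed 0.0047 y -0.0042 0.005
0.125 44 x max 0.0057 xmed 0.0047 y -0.0043 0.0051
0.135 31 x max 0.0057 xmed 0.0049 y -0.0044 0.0046
0.165 191 x max 0.0124 xmed -0.0004 y -0.0112 0.0106
zmax 0.16999174722418162
eye z 0.1235 311 0.12305994112078278 xmax-12: 0.0009028271853489863 ymid -0.000334027282328668 yw 0.023694271722243292
eye z 0.0775 238 0.0769979736382139 xmax-12: 0.0008583391268410547 ymid -0.00037231218752039035 yw 0.022883440126977024
```

View pics/w9c.png

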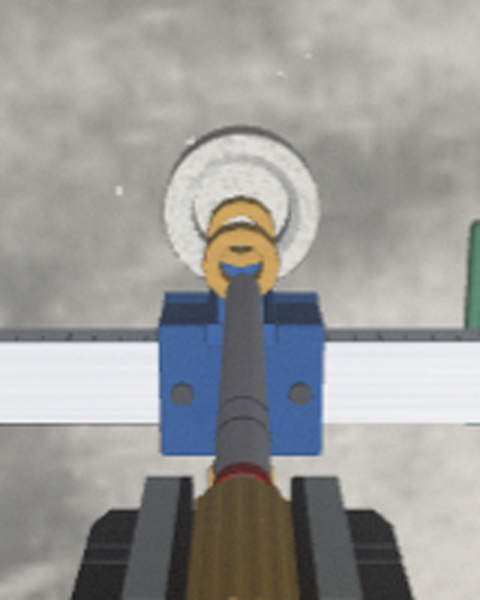

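The tip is over the eye at (243,275) in the crop, with the rod and eye axes within 0.6 mm. I'll lower it slowly.

jog_arm:
  motion: "0 0.0006 -0.001 0 0 0 0;0 0.0006 -0.001 0.01 0 0 0;0 0.0006 -0.001 0.02 0 0 0;0 0.0006 -0.001 0.03 0 0 0;0 0.0006 -0.001 0.04 0 0 0"

```text
time: 17.38
tool_pos: [0.5479, 0.0221, 0.2722]
tool_rot: [-0.0, 0.051, 0.999, 0.0]
contact_force: [-0.6, -0.3, -0.9]
gripper_width: 0.168
grasp_force: 58.9
```

jog_arm:
  motion: "0 0 0 0.008 0 0 0;0 0 0 0.016 0 0 0;0 0 0 0.024 0 0 0;0 0 0 0.03 0 0 0;0 0 0 0.03 0 0 0"

```text
time: 18.0
tool_pos: [0.5479, 0.0221, 0.2575]
tool_rot: [-0.0, 0.051, 0.999, 0.0]
contact_force: [-0.3, 0.7, -1.5]
gripper_width: 0.169
grasp_force: 58.9
```

```bash
python3 - <<'E'
from eye import *
d=snap('wrist','w10.png');W=cloud(d);s,p,r=st();print(s['time'],p,r.as_matrix().round(4).tolist(),s['contact_force'],s['ft_torque'],s['gripper_width'])
rod(W,p,r);eye(W,p,r,.1235);eye(W,p,r,.0775)
E
```

```text
18.05 [0.54802612 0.02203527 0.25777323] [[-0.9948, 0.1014, -0.0001], [0.1014, 0.9948, 0.0], [0.0001, 0.0, -1.0]] [ 0.30045546  0.3448392  -1.28906553] [-0.04144115 -0.04890642  0.00859534] 0.16619059852024978
0.025 141 x max 0.0058 xmed 0.0048 y -0.0046 0.0048
0.035 129 x max 0.0059 xmed 0.0047 y -0.0047 0.0051
0.045 112 x max 0.0058 xmed 0.0047 y -0.005 0.0049
0.055 87 x max 0.0059 xmed 0.0048 y -0.0046 0.0045
0.065 79 x max 0.0059 xmed 0.0048 y -0.0047 0.0047
0.075 72 x max 0.0057 xmed 0.0049 y -0.0043 0.0049
0.085 61 x max 0.0058 xmed 0.0049 y -0.0045 0.005
0.095 53 x max 0.0058 xmed 0.0048 y -0.0046 0.0046
0.105 49 x max 0.0059 xmed 0.0048 y -0.004 0.0048
0.115 43 x max 0.006 xmed 0.005 y -0.0042 0.005
0.125 45 x max 0.0058 xmed 0.0047 y -0.0044 0.0052
0.135 558 x max 0.0124 xmed 0.0015 y -0.0118 0.0119
0.145 70 x max 0.0123 xmed -0.0032 y -0.0111 0.0108
0.155 29 x max -0.0175 xmed -0.0181 y -0.013 0.0131
0.165 46 x max -0.0176 xmed -0.0258 y -0.0151 0.0151
zmax 0.1693903465602264
eye z 0.1235 404 0.12298978697800622 xmax-12: 6.060932580293464e-05 ymid 6.592880512304791e-05 yw 0.023709581956562812
eye z 0.0775 195 0.07701179827157323 xmax-12: 0.00024622704341642834 ymid 0.0006127122229305053 yw 0.022623610713022844
```

jog_arm:
  motion: "0 -0.001 0.0004 0.008 0 0 0;0 -0.001 0.0004 0.018 0 0 0;0 -0.001 0.0004 0.028 0 0 0;0 -0.001 0.0004 0.038 0 0 0;0 -0.001 0.0004 0.044 0 0 0"

```text
time: 18.68
tool_pos: [0.5484, 0.0222, 0.2352]
tool_rot: [-0.0, 0.051, 0.999, 0.0]
contact_force: [0.6, 0.2, -0.6]
gripper_width: 0.165
grasp_force: 58.9
```

jog_arm:
  motion: "0 0 0 0.006 0 0 0;0 0 0 0.014 0 0 0;0 0 0 0.022 0 0 0;0 0 0 0.03 0 0 0;0 0 0 0.036 0 0 0"

```text
time: 19.3
tool_pos: [0.5485, 0.0222, 0.2175]
tool_rot: [-0.0, 0.051, 0.999, 0.0]
contact_force: [0.4, -0.2, -1.6]
gripper_width: 0.167
grasp_force: 58.9
```

```bash
python3 - <<'E'
from eye import *
d=snap('wrist','w11.png');W=cloud(d);s,p,r=st();print(s['time'],p,s['contact_force'],s['ft_torque'],s['gripper_width'])
rod(W,p,r);eye(W,p,r,.1235);cup(W,(.549,.0223))
cv2.imwrite('pics/w11c.png',cv2.resize(d['color'][60:300,180:380,::-1],None,fx=2.5,fy=2.5,interpolation=cv2.INTER_CUBIC))
E
```

```text
19.35 [0.54828948 0.02221681 0.2170597 ] [ 0.22590425 -0.45289706 -1.37029224] [ 0.00411165  0.00970038 -0.03707042] 0.16591892493314675
0.025 142 x max 0.0056 xmed 0.0043 y -0.0046 0.0048
0.035 118 x max 0.0055 xmed 0.0044 y -0.0047 0.0051
0.045 113 x max 0.0054 xmed 0.0042 y -0.0049 0.0048
0.055 88 x max 0.0053 xmed 0.0045 y -0.0046 0.0045
0.065 80 x max 0.0054 xmed 0.0045 y -0.0047 0.0047
0.075 68 x max 0.0057 xmed 0.0044 y -0.0043 0.0049
0.085 63 x max 0.0054 xmed 0.0045 y -0.0045 0.005
0.095 767 x max 0.0127 xmed 0.0018 y -0.0118 0.0117
0.105 103 x max 0.0126 xmed 0.0039 y -0.0112 0.0113
0.115 50 x max -0.0174 xmed -0.0179 y -0.0147 0.0155
0.125 54 x max -0.0175 xmed -0.0256 y -0.0155 0.015
0.135 193 x max 0.0115 xmed 0.0048 y -0.0155 0.0153
0.145 214 x max 0.0124 xmed 0.0064 y -0.0162 0.0163
0.155 30 x max 0.0117 xmed -0.0244 y -0.018 0.0173
zmax 0.15483045412037325
eye z 0.1235 548 0.12306919943195743 xmax-12: 0.00038136094436617973 ymid -5.61995405818326e-06 yw 0.02338117172072743
cup 1343 encl ((548.8678588867188, 22.2762451171875), 30.792837142944336) hullfit (array([0.54886323, 0.02236059]), np.float64(0.03039622725087916))
floor z [0.07650946 0.24346997]
```

jog_arm:
  motion: "0 0 0.0002 0.008 0 0 0;0 0 0.0002 0.02 0 0 0;0 0 0.0002 0.032 0 0 0;0 0 0.0002 0.042 0 0 0;0 0 0.0002 0.048 0 0 0"

```text
time: 19.98
tool_pos: [0.5484, 0.0223, 0.1933]
tool_rot: [-0.0, 0.051, 0.999, 0.0]
contact_force: [-0.1, 0.6, -0.6]
gripper_width: 0.171
grasp_force: 58.9
```

jog_arm:
  motion: "0 0 0 0.008 0 0 0;0 0 0 0.018 0 0 0;0 0 0 0.028 0 0 0;0 0 0 0.036 0 0 0;0 0 0 0.04 0 0 0"

```text
time: 20.6
tool_pos: [0.5484, 0.0223, 0.1734]
tool_rot: [-0.0, 0.051, 0.999, 0.0]
contact_force: [-0.1, 0.2, -1.2]
gripper_width: 0.169
grasp_force: 58.9
```

```bash
python3 - <<'E'
from eye import *
d=snap('wrist','w12.png');W=cloud(d);s,p,r=st();print(s['time'],p,s['contact_force'],s['ft_torque'],s['gripper_width'])
eye(W,p,r,.1235);cup(W,(.549,.0223))
d=snap('side','s12.png');cv2.imwrite('pics/s12c.png',cv2.resize(d['color'][170:300,230:370,::-1],None,fx=4,fy=4,interpolation=cv2.INTER_CUBIC))
print([(np.round(k['at'],4).tolist(),round(k['p'],2)) for k in place_of('side','rod_head')])
E
```

```text
20.65 [0.5483572  0.02229924 0.17327233] [ 0.22804468  0.46973176 -0.81144391] [-0.04685831  0.00215857 -0.01337635] 0.17026224797356504
eye z 0.1235 764 0.12303506286762475 xmax-12: 0.0008598556770686976 ymid -0.00037094891476664813 yw 0.023615648692737093
cup 1763 encl ((549.1005859375, 22.20145606994629), 30.853708267211914) hullfit (array([0.54901753, 0.02220294]), np.float64(0.030538354257724203))
floor z [0.01056513 0.19771233]
[([0.5104, -0.2562, 0.1722], 0.74)]
```

jog_arm:
  motion: "0 0 0 0.003 0 0 0;0 0 0 0.006 0 0 0;0 0 0 0.009 0 0 0;0 0 0 0.012 0 0 0;0 0 0 0.012 0 0 0"

```text
time: 21.38
tool_pos: [0.5485, 0.0223, 0.1676]
tool_rot: [-0.0, 0.051, 0.999, -0.0]
contact_force: [-0.3, 0.5, -0.3]
gripper_width: 0.169
grasp_force: 58.9
```

jog_arm:
  motion: "0 0 0 0.001 0 0 0;0 0 0 0.002 0 0 0;0 0 0 0.003 0 0 0;0 0 0 0.003 0 0 0;0 0 0 0.003 0 0 0"

```text
time: 22.0
tool_pos: [0.5486, 0.0222, 0.1664]
tool_rot: [0.0, 0.051, 0.999, -0.0]
contact_force: [0.7, 0.5, -1.4]
gripper_width: 0.168
grasp_force: 58.9
```

jog_arm:
  motion: "0 0 0 0.001 0 0 0;0 0 0 0.002 0 0 0;0 0 0 0.002 0 0 0;0 0 0 0.002 0 0 0;0 0 0 0.002 0 0 0"

```text
time: 22.62
tool_pos: [0.5489, 0.0222, 0.1658]
tool_rot: [0.0, 0.051, 0.999, -0.0]
contact_force: [-0.1, -0.4, 3.3]
gripper_width: 0.169
grasp_force: 59.1
```

jog_arm:
  motion: "0 0 0 0.001 0 0 0;0 0 0 0.002 0 0 0;0 0 0 0.002 0 0 0;0 0 0 0.002 0 0 0;0 0 0 0.002 0 0 0"

```text
time: 23.25
tool_pos: [0.5492, 0.0222, 0.1656]
tool_rot: [0.001, 0.051, 0.999, -0.0]
contact_force: [-2.3, 0.6, 6.4]
gripper_width: 0.168
grasp_force: 59.4
```

```bash
python3 - <<'E'
from eye import *
for i in range(3):
    d=snap('wrist');s,p,r=st();print(s['time'],p,s['contact_force'].round(1) if hasattr(s['contact_force'],'round') else s['contact_force'],s['grasp_force'])
W=cloud(d);eye(W,p,r,.1235);cup(W,(.549,.0223));bar(W,-5.8,(.5942,-.0068))
d=snap('side');cv2.imwrite('pics/s13c.png',cv2.resize(d['color'][150:300,220:370,::-1],None,fx=3.8,fy=3.8,interpolation=cv2.INTER_CUBIC))
E
```

```text
23.3 [0.54921514 0.02223599 0.16559382] [-0.4 -0.1  6.3] 59.442665576934814
23.35 [0.54923849 0.02221863 0.16564385] [-1.1  0.2  5.9] 59.442599415779114
23.4 [0.54922197 0.02222091 0.16559946] [-0.1  0.5  6.9] 59.44251894950867
eye z 0.1235 851 0.12301956579927587 xmax-12: 0.0017848849469035005 ymid -0.0003666230262096915 yw 0.023892729447073414
cup 1881 encl ((548.9430541992188, 22.258712768554688), 30.79248046875) hullfit (array([0.54893427, 0.02232898]), np.float64(0.03045600530613117))
floor z [0.01101299 0.1937672 ]
bar slices 44 w 0.02965208053868386 y ext -0.15031996276471954 0.14963642667579496
 yaw -5.823185427924872 x off at y=0,.024 -0.00044200663787564835 -0.0004322947480069881
```

View pics/s13c.png

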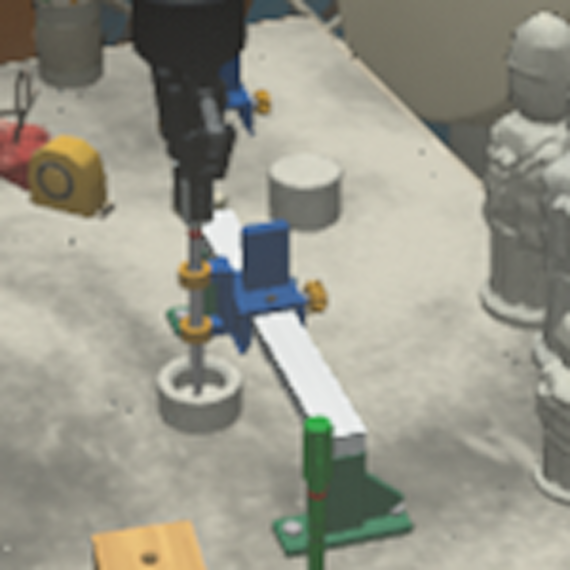

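The side view shows the rod through both eyes (crop 195,272 and 195,328), with its tip in the cup's hollow at (198,385). The push is steady at about 7 N and nothing else has moved, so I'll hand in.

```bash
python3 -c "from plant import *; print(job_done())"
```

```text
the job is handed in; nothing more can be done
None
```

The job is handed in at about 23 s of the 67 s allowed: the carriage hangs on the bar over the cup, and the feeler rod is through both eyes, still held with its tip on the hollow's floor at about 7 N.

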